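Charge the dip cup, then hold the deep socket over it with tongs

TASK

Charge the small steel dip cup: stand it on the sprung round plate of the press dispenser, push it down until the plate is fully depressed, let it come back up and leave the cup standing upright there. Then pick up the spring tongs, close them on the tallest of the three sockets on the blue board, lift it off and hold it just above the open mouth of the cup, touching neither cup nor dispenser; never touch that socket with the fingers, and leave everything else on the bench alone. The program finishes while still holding the socket there in the tongs.

Things in the scene. Friction and masses are not known exactly. Their poses are not given: they have to be found in the camera images.
- cup: Loose plain steel cup, open at the top, straight round wall: outer diameter 56 mm, height 70 mm, wall 3 mm, about 150 g. Origin at the centre of its underside, z up. It starts standing on the bench.
- cup_rim (a point): Centre of the cup's mouth, 70 mm above the cup's origin; same axes as the cup. Inner radius of the mouth 25 mm.
- pad_top (a point): Centre of the top face of the dispenser's sprung round aluminium plate (diameter 72 mm, 8 mm thick), 50 mm above the bench when it is up. z up; the point moves down with the plate.
- dispenser: Fixed press dispenser that carries the sprung plate: round grey housing 110 mm across at its foot, 100 mm above, its top 32 mm above the bench, with a small dark block on the +x side of its foot. Origin at the centre of its underside.
- press_pad (a joint): Travel of the sprung plate in m: 0 up, 0.010 fully down against the housing. The spring needs about 4 N to start and 10.5 N at the bottom, and returns the plate by itself; the cup's weight alone does not move it.
- tongs: Loose spring tongs of plain steel strip lying on edge on the bench: 28 mm high, 210 mm long, 120 g. Origin at bench level midway between the arms' grip zones, x towards the jaws, z up. Bow (closed end) 97 mm behind the origin, jaw ends 114 mm ahead; balance point 20 mm behind. Outer width at the origin 48 mm free; flat grip zones run 45 mm either way, within 2 degrees of parallel to x.
- tongs_left (a joint): Closing angle of the left arm in rad (the right arm mirrors it): 0 sprung open, about 0.07 shut on the tall socket. Hinge 85 mm behind the tongs' origin. Each arm springs out with about 4 N at the grip zone when free, 12 N shut on the socket. Each mm squeezed off the outer width closes the jaw gap by 2.1 mm; squeezed by 3 to 4 mm they can be lifted with the jaws still open.
- tongs_jaws (a point): Point midway between the jaws, 95 mm ahead of the tongs' origin and 14 mm above their underside; same axes. The two jaws are flat rubber-faced plates 38 mm long (from 76 to 114 mm ahead of the origin) and 28 mm high, with a free gap of about 50 mm; outside they are about 66 mm wide when free.
- deep_socket: The tallest of three plain steel sockets standing upright on the blue board: diameter 24 mm, height 60 mm, about 100 g. Origin at the centre of its underside, z up. The one to lift with the tongs. The three sockets stand about 90 mm apart in a row in changing order.
- short_socket: Bystander: steel socket, diameter 24 mm, height 30 mm, upright on the board. Origin at the centre of its underside.
- wide_socket: Bystander: steel socket, diameter 32 mm, height 34 mm, upright on the board. Origin at the centre of its underside.
- board: Fixed blue steel board, 84 mm (x) by 274 mm (y) and 8 mm high, on which the sockets stand in a row along its y. Origin at the centre of its underside.
- spanner: Bystander: steel wrench 160 mm long, lying on the bench.
- driver: Bystander: screwdriver 180 mm long with a black handle, lying on the bench.
- oil_bottle: Bystander: grey plastic bottle, diameter 52 mm, height 130 mm, standing. Origin at the centre of its underside.
- jar: Bystander: glass jar with steel lid, diameter 60 mm, height 70 mm, standing. Origin at the centre of its underside.
- ext_bar: Bystander: steel extension bar about 105 mm long and 17 mm thick, lying on the bench.
Things that resemble listed ones, but are neither listed nor needed, are in the scene too. What is shaped like the cup but purple is not meant.

How it is judged:
By the outcome, as a careful person would: the job done as asked, in the order asked, and still so for the second after the job is handed in, while the arm keeps its last pose, push and grip.
It also fails if it takes over 54 s, if anything falls off the work surface, if the arm or the gripper's body presses on something with over 40 N, if the wrist force passes 120 N, or if a joint passes its speed limit or range.

ROBOT

A 7-joint arm with a two-finger parallel gripper is mounted at the origin on the work surface. World frame = base frame: x ahead of the robot, y to its left, z up, the work surface at z = 0. Lengths are in m, angles in rad, forces in N, time in s.
With the tool pointing down it reaches from about 0.35 to 0.9 m from the base axis. Payload 8.1 kg.
Tool frame: the origin (TCP) lies at the very end of the fingers, on their centre line; the grasp point (between the pads) lies 19 mm behind it (arm.grasp_offset is the distance from the TCP to the grasp point, in m); z points along the fingers, y is the direction in which the jaws open and shut (so a half turn about z gives the same grasp; the last joint's range is limited). The gripper opens to 92 mm and grips with 3 to 60 N. Pads are 19 mm wide; open, the fingers measure 130 mm over their backs; the gripper's body (75 mm by 190 mm) begins 47 mm behind the grasp point.
Start: joints at [-1.348, 0.434, 0.025, 1.573, -0.012, 1.134, -0.075], TCP at [0.2, 0.592, 0.227] pointing down, gripper open.
Joint ranges: [-2.62, 2.62], [-0.44, 2.09], [-1.27, 1.32], [0.08, 2.57], [-1.32, 4.46], [0.12, 2], [-2.74, 2.74]. Speed limits (rad/s): [2.22, 2.22, 3.01, 3.01, 3.14, 3.14, 3.14].

INTERFACE

Orientations are given as a rotation vector (axis times angle).
In Python, from cell import arm, eyes, workorder gives the robot as it stands.
- The arm moves only by the shell command python3 -m inch 'ROWS' [FORCE]. ROWS is JSON, a list that holds one entry, the list of rows, each a list of 5 numbers: the closure, from 0 (fully open) to 1 (shut), then the shift along the tool's x, y, z in mm, then the turn about the tool's z in degrees. A call has 1 to 12 rows; each row shifts and turns the pose as measured when the row begins, along the tool's axes as they then stand; what a row does not reach is not made up. A row lasts 1/10 s, in which the tool goes at most 50 mm and 8.59 degrees, less where a joint would pass 70% of its speed; a pose out of reach is approached as far as the arm can. A call with a gripper value outside its range is refused whole. The fingers move at their own pace and stop on an object; FORCE is the grip in N (left out, the last holds). Time passes only in rows, so rows that do not move let the fingers close. It gives the time, the measured TCP pose, the force and the opening at its end, in the units of the state.
- arm.observe(): the state, without advancing time (a new reading comes with each control period).
- eyes.get_image(name): name is "scene" or "top" or "wrist"; returns a dict with "frame" (420x560x3 uint8, blue, green, red), "intrinsics" (3x3 intrinsics, pixels), "k1" (the pictures are not rectified: a ray, as slopes to the right and down, at radius r is drawn at 1 + k1 r^2 times it, then the intrinsics apply), "rvec" (rotation vector, rad) and "tvec" (3), from world to camera coordinates, as OpenCV has them; the wrist camera has in their place "T_tool_cam" (4x4, takes a point from camera to tool coordinates, whose origin is the TCP and whose axes are the flange's). Camera axes: x right, y down, z forward; pixel columns grow to the right and rows downward; lengths in m; the calibration is good to about 2 mm. A picture is of the moment at which its call begins: read the wrist's pose just before it. There is no depth.
- workorder.sign_off(): hands the job in, once; it reports no verdict.
The state is a dict: "clock": time; "joints": joint angles; "dq": joint speeds; "joint_efforts": joint torques, N m; "position": TCP position; "ee_rot": TCP orientation; "force": force on the tool from outside, world axes, zero at the start; "ft_torque": the same for the moment, N m; "width": opening from 0.0 (shut) to 1.0 (fully open).
Only numpy, scipy, OpenCV 4.12 (cv2) and the standard library are available. Lean on these libraries where they do the work, as an engineer would, in place of code of your own. Each camera call takes 0.05 s, during which the arm holds its last target.

## Working session

There is one attempt and no reset: what is moved stays moved. The work goes in short steps, Python scripts to look and compute and a shell command to move; the robot and the scene stay as the last step left them, time stands still between calls to the robot, and variables do not carry over. Pictures are saved under pics/ and viewed, and the job is handed in when it is done.

```bash
ls; mkdir -p pics; cat > h.py <<'E'
import numpy as np, cv2
from cell import arm, eyes, workorder
from scipy.spatial.transform import Rotation as R
def cam(n):
    s=arm.observe(); d=eyes.get_image(n); K=np.array(d['intrinsics']); k1=d['k1']
    if n=='wrist':
        T=np.eye(4);T[:3,:3]=R.from_rotvec(s['ee_rot']).as_matrix();T[:3,3]=s['position']
        W=T@np.array(d['T_tool_cam'])
    else:
        r=R.from_rotvec(np.array(d['rvec']).ravel()).as_matrix();W=np.eye(4);W[:3,:3]=r.T;W[:3,3]=-r.T@np.array(d['tvec']).ravel()
    np.savez(f'pics/{n}.npz',K=K,k1=k1,W=W,f=d['frame']); return d['frame']
def load(n): return np.load(f'pics/{n}.npz')
def pix2w(n,uv,z):
    c=load(n);K=c['K'];D=np.array([float(c['k1']),0,0,0,0])
    # distortion: xd = x(1+k1 r^2)
    p=cv2.undistortPointsIter(np.array(uv,float).reshape(-1,1,2),K,D,None,None,(3,50,1e-10)).reshape(-1,2)
    W=c['W'];d=np.c_[p,np.ones(len(p))]@W[:3,:3].T;o=W[:3,3]
    z=np.broadcast_to(z,len(p));return o+d*((z-o[2])/d[:,2])[:,None]
def w2pix(n,P):
    c=load(n);W=np.linalg.inv(c['W'])
    q,_=cv2.projectPoints(np.array(P,float).reshape(-1,1,3),cv2.Rodrigues(W[:3,:3])[0],W[:3,3],c['K'],np.array([float(c['k1']),0,0,0,0]));return q.reshape(-1,2)
def st():
    s=arm.observe();print('t',round(s['clock'],2),'p',np.round(np.array(s['position'])*1000,1),'rot',np.round(s['ee_rot'],3),'F',np.round(s['force'],1),'w',round(s['width'],3));print(np.round(R.from_rotvec(s['ee_rot']).as_matrix(),3).tolist(),'q',np.round(s['joints'],2));return s
E
python3 - <<'E'
from h import *
st()
for n in ('scene','top','wrist'): cv2.imwrite(f'pics/{n}0.png',cam(n))
for n in ('scene','top'): print(load(n)['W'][:3,3])
E
```

```text
pics
t 0.0 p [199.9 591.6 226. ] rot [-5.1e-01 -3.1e+00  2.0e-03] F [-0.5 -0.   0.2] w 1.002
[[-0.947, 0.32, -0.0], [0.32, 0.947, -0.002], [-0.0, -0.002, -1.0]] q [-1.35  0.44  0.02  1.57 -0.01  1.13 -0.08]
[1.11475553 0.07245795 0.77464954]
[0.25920857 0.04639608 1.35432051]
```

View pics/scene0.png

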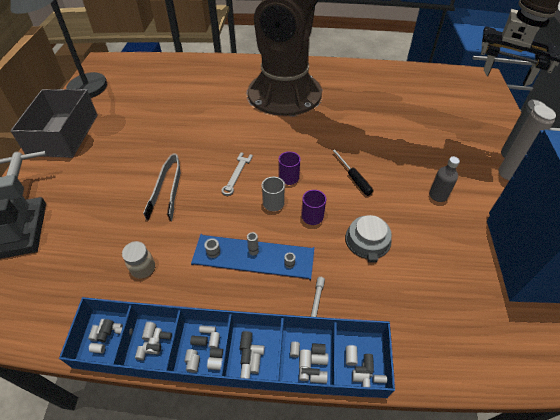

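View pics/top0.png

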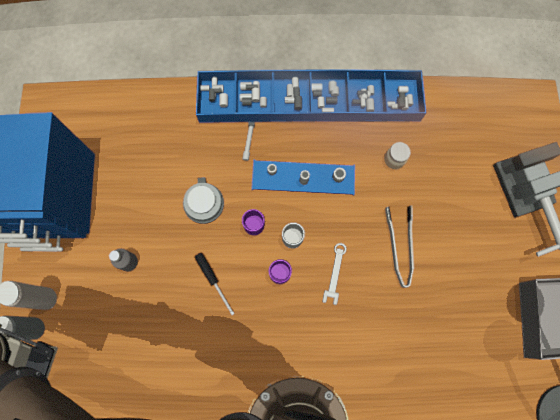

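View pics/wrist0.png

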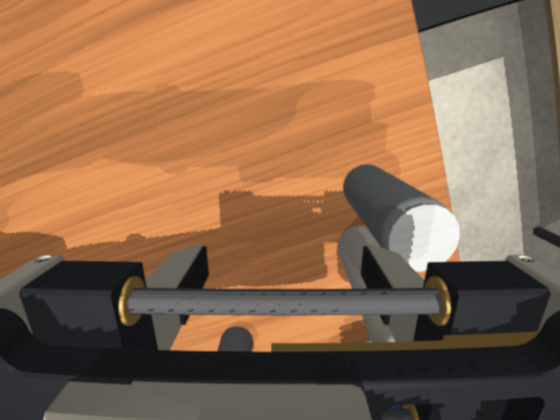

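The scene and top views show the steel cup at top-view (293,235), with purple cups at (254,222) and (280,271). The dispenser is at (203,202), the board at (303,177) with the middle socket the tallest, and the tongs at (400,245) with jaws up (+x). I'll enlarge these.

```bash
python3 - <<'E'
from h import *
f=load('top')['f']
def crop(x,y,w,h,s,n): cv2.imwrite(f'pics/{n}.png',cv2.resize(f[y:y+h,x:x+w],None,fx=s,fy=s,interpolation=cv2.INTER_CUBIC))
crop(170,150,195,140,4,'c1'); crop(370,190,60,110,5,'c2')
E
```

```text
(no output)
```

View pics/c1.png

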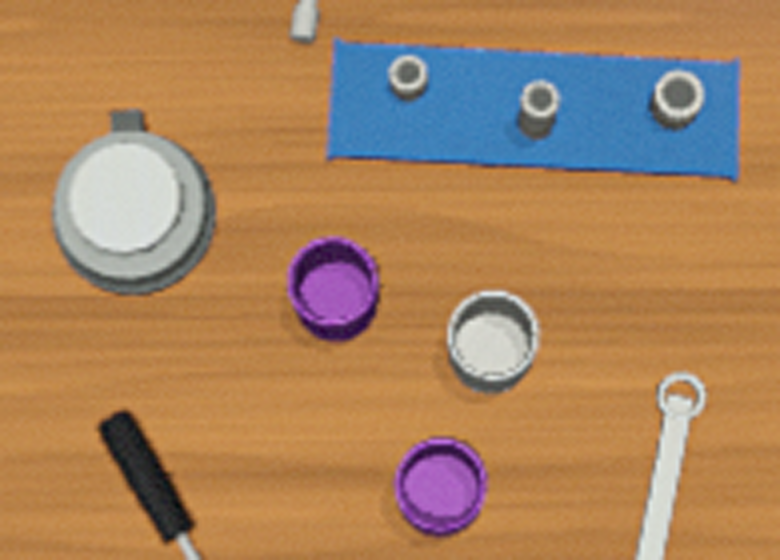

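View pics/c2.png

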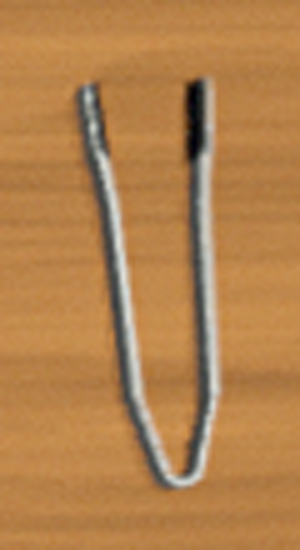

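```bash
python3 - <<'E'
from h import *
def a(pts,ox,oy,s,z): return np.round(1000*pix2w('top',[((x+.5)/s-.5+ox,(y+.5)/s-.5+oy) for x,y in pts],z),1)
for nm,p,z in [('cup',(493,336),.07),('pur1',(334,283),.07),('pur2',(441,483),.07),('pad',(124,197),.05),('deep',(540,99),.068),('short',(408,72),.038),('wide',(679,96),.042)]: print(nm,a([p],170,150,4,z))
print('tongs bow,jawL,jawR,',a([(182,487),(88,85),(204,80)],370,190,5,.028))
print('board corners', a([(335,40),(740,62),(738,180),(328,158)],170,150,4,.008))
print('wrist Ttoolcam',np.round(np.linalg.inv(np.r_[np.c_[R.from_rotvec(arm.observe()['ee_rot']).as_matrix(),arm.observe()['position']],[[0,0,0,1]]])@load('wrist')['W'],3))
E
```

```text
cup [[479.    7.7  70. ]]
pur1 [[513.7 106.6  70. ]]
pur2 [[387.8  41.   70. ]]
pad [[575.5 243.1  50. ]]
deep [[632.7 -25.1  68. ]]
short [[660.7  59.5  38. ]]
wide [[ 641.4 -117.6   42. ]]
tongs bow,jawL,jawR, [[ 344.6 -280.    28. ]
 [ 554.8 -241.9   28. ]
 [ 556.9 -304.    28. ]]
board corners [[ 693.   108.9    8. ]
 [ 674.9 -164.1    8. ]
 [ 592.9 -159.1    8. ]
 [ 610.8  113.5    8. ]]
wrist Ttoolcam [[-0.    -0.953 -0.304  0.081]
 [ 1.    -0.001  0.002  0.   ]
 [-0.002 -0.304  0.953 -0.159]
 [ 0.     0.     0.     1.   ]]
```

```bash
cat > go.py <<'E'
import sys
from h import *
# args: x y z(mm) yaw of tool y (deg) nrows
def plan(x,y,z,yaw,n=None):
    s=arm.observe();M=R.from_rotvec(s['ee_rot']).as_matrix();p=np.array(s['position'])*1000
    y0=np.degrees(np.arctan2(M[1,1],M[0,1])); t=-((yaw-y0+180)%360-180)
    D=np.array([x,y,z])-p
    if n is None:n=max(1,int(np.ceil(max(np.linalg.norm(D)/48,abs(t)/8.2))))
    Rw=M;out=[]
    for i in range(n):
        out.append(list(np.round(Rw.T@(D/n),1))+[round(t/n,2)]);Rw=Rw@R.from_euler('z',t/n,degrees=True).as_matrix()
    print('now',np.round(p,1),'yaw',round(y0,1),'t',round(s['clock'],2),'w',round(s['width'],3),'F',np.round(s['force'],1),'D',np.round(D,1),'n',n)
    for o in out: print([float(v) for v in o])
a=[float(v) for v in sys.argv[1:]]
plan(*a[:4],*( [int(a[4])] if len(a)>4 else []))
E
python3 go.py 479 8 200 25
```

```text
now [200.  591.7 226.1] yaw 71.3 t 0.15 w 1.004 F [-0.1  0.6 -0.3] D [ 279.  -583.7  -26.1] n 14
[-32.2, -33.1, 1.9, 3.31]
[-34.1, -31.2, 1.9, 3.31]
[-35.8, -29.2, 1.9, 3.31]
[-37.5, -27.1, 1.9, 3.31]
[-39.0, -24.9, 1.9, 3.31]
[-40.3, -22.6, 1.9, 3.31]
[-41.6, -20.2, 1.9, 3.31]
[-42.7, -17.8, 1.9, 3.31]
[-43.6, -15.3, 1.9, 3.31]
[-44.4, -12.7, 1.9, 3.31]
[-45.1, -10.1, 1.9, 3.31]
[-45.6, -7.5, 1.9, 3.31]
[-46.0, -4.9, 1.9, 3.31]
[-46.2, -2.2, 1.9, 3.31]
```

```bash
python3 -m inch '[[[0,-32,-33,0,3.3],[0,-34,-31,0,3.3],[0,-36,-29,0,3.3],[0,-37,-27,0,3.3],[0,-39,-25,0,3.3],[0,-40,-23,0,3.3],[0,-41,-20,0,3.3],[0,-43,-18,0,3.3],[0,-44,-15,0,3.3],[0,-44,-13,0,3.3],[0,-45,-10,0,3.3],[0,-45,-8,0,3.3]]]'; python3 go.py 479 8 180 25
```

```text
clock: 1.35
position: [0.4363, 0.0771, 0.2233]
ee_rot: [-1.549, -2.73, 0.0]
force: [-0.9, 1.3, 0.6]
width: 1.001
now [436.3  77.1 223.3] yaw 30.9 t 1.35 w 1.001 F [-0.9  1.3  0.6] D [ 42.7 -69.1 -43.3] n 2
[-40.6, 0.6, 21.6, 2.94]
[-40.6, 2.7, 21.6, 2.94]
```

```bash
python3 -m inch '[[[0,-40,1,20,3],[0,-40,3,20,3],[0,0,0,0,0]]]'; python3 go.py 479 8 150 25; python3 - <<'E'
from h import *
cv2.imwrite('pics/w1.png',cam('wrist'))
print(w2pix('wrist',[[.479,.008,.07],[.479,.008,0]]))
E
```

```text
clock: 1.65
position: [0.4823, -0.0001, 0.1831]
ee_rot: [1.709, 2.634, 0.002]
force: [-0.5, 0.3, 0.6]
width: 0.999
now [ 4.823e+02 -1.000e-01  1.831e+02] yaw 24.1 t 1.65 w 0.999 F [-0.5  0.3  0.6] D [ -3.3   8.1 -33.1] n 1
[8.7, 0.2, 33.1, -0.94]
[[282.57820482 195.29725075]
 [282.64130169 179.92263202]]
```

View pics/w1.png

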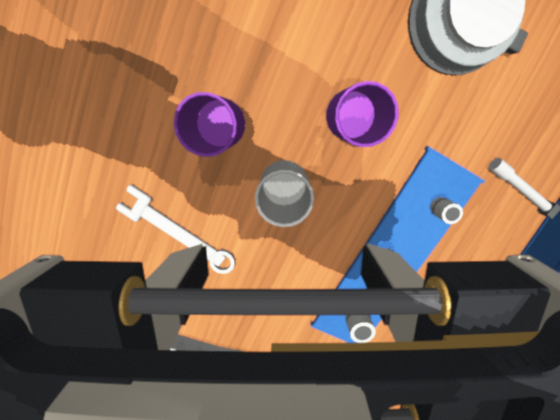

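The wrist view shows the steel cup's rim centred near (285,197), against a prediction of (283,195), so they agree within 2 mm. The fingers have clear room beside both purple cups. Descending.

```bash
python3 -m inch '[[[0,9,1,33,-1],[0,0,0,40,0],[0,0,0,40,0],[0,0,0,20,0],[0,0,0,0,0]]]'; python3 go.py 478.5 9 26 25; python3 - <<'E'
from h import *
print(pix2w('wrist',[(285,197)],.07))
E
```

```text
clock: 2.2
position: [0.4801, 0.0169, 0.0486]
ee_rot: [1.672, 2.658, 0.012]
force: [-0.2, 0.5, 0.6]
width: 1.0
now [480.1  16.9  48.6] yaw 25.7 t 2.2 w 1.0 F [-0.2  0.5  0.6] D [ -1.6  -7.9 -22.6] n 1
[-6.5, -5.0, 22.6, 0.67]
[[0.48179019 0.00740401 0.07      ]]
```

```bash
python3 -m inch '[[[0,-8,-4,10,0.5],[0,0,0,11,0],[0,0,0,0,0]]]'; python3 go.py 480 8 26 25
```

```text
clock: 2.5
position: [0.4813, 0.0093, 0.0285]
ee_rot: [1.679, 2.651, 0.017]
force: [0.0, 0.6, -0.0]
width: 1.0
now [481.3   9.3  28.5] yaw 25.3 t 2.5 w 1.0 F [ 0.   0.6 -0. ] D [-1.3 -1.3 -2.5] n 1
[-0.6, -1.7, 2.5, 0.3]
```

```bash
python3 -m inch '[[[0.2,-1,-1.5,2,0],[0.42,0,0,0,0],[0.42,0,0,0,0],[0.42,0,0,0,0],[0.42,0,0,0,0],[0.42,0,0,0,0],[0.42,0,0,0,0],[0.42,0,0,0,0]]]' 35; python3 -m inch '[[[0.6,0,0,0,0],[0.6,0,0,0,0],[0.6,0,0,0,0],[0.6,0,0,0,0]]]' 35;python3 go.py 480 8 26 25
```

```text
clock: 3.3
position: [0.4816, 0.008, 0.0283]
ee_rot: [1.678, 2.649, 0.021]
force: [0.2, -0.0, -0.5]
width: 0.612
clock: 3.7
position: [0.4816, 0.008, 0.0284]
ee_rot: [1.678, 2.65, 0.021]
force: [-0.5, -0.6, -1.4]
width: 0.609
now [481.6   8.   28.4] yaw 25.3 t 3.7 w 0.609 F [-0.5 -0.6 -1.4] D [-1.6  0.  -2.4] n 1
[0.7, -1.5, 2.3, 0.3]
```

```bash
python3 -m inch '[[[0.6,0,0,-15,0],[0.6,0,0,-30,0],[0.6,0,0,-40,0],[0.6,0,0,-40,0],[0.6,0,0,0,0]]]'; python3 go.py 575.5 243 150 25; python3 - <<'E'
from h import *
st()
cv2.imwrite('pics/w2.png',cam('wrist'))
print(w2pix('wrist',[[.5755,.2431,.05]]))
E
```

```text
clock: 4.2
position: [0.4789, 0.0063, 0.1563]
ee_rot: [1.681, 2.651, 0.015]
force: [1.2, -0.7, -1.6]
width: 0.61
now [478.9   6.3 156.3] yaw 25.2 t 4.2 w 0.61 F [ 1.2 -0.7 -1.6] D [ 96.6 236.7  -6.3] n 6
[28.8, 31.4, 1.4, 0.04]
[28.8, 31.4, 1.4, 0.04]
[28.9, 31.3, 1.4, 0.04]
[28.9, 31.3, 1.4, 0.04]
[28.9, 31.3, 1.4, 0.04]
[28.9, 31.3, 1.4, 0.04]
t 4.2 p [478.9   6.3 156.3] rot [1.681 2.651 0.015] F [ 1.2 -0.7 -1.6] w 0.61
[[-0.427, 0.904, 0.007], [0.904, 0.426, 0.007], [0.003, 0.009, -1.0]] q [-0.52  0.29  0.51  2.05 -0.19  0.84  0.53]
[[507.89547803   6.70563684]]
```

View pics/w2.png

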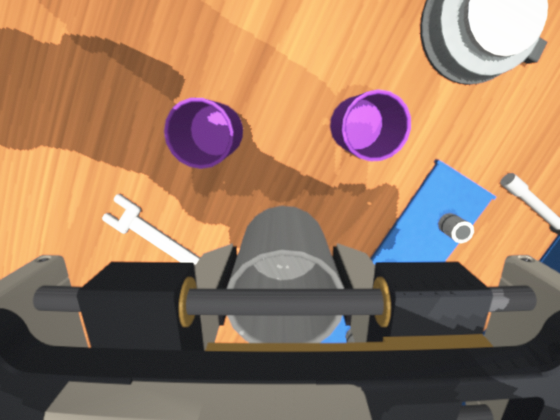

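The cup is held upright at (287,290) and both purple cups are untouched. The pad sits at the top right, about (508,15). Moving closer to measure it.

```bash
python3 -m inch '[[[0.6,20,20,0,0],[0.6,29,31,0,0],[0.6,29,31,0,0],[0.6,29,31,0,0],[0.6,15,15,0,0],[0.6,0,0,0,0],[0.6,0,0,0,0]]]'; python3 go.py 575.5 243 130 25; python3 - <<'E'
from h import *
cv2.imwrite('pics/w3.png',cam('wrist'))
print(w2pix('wrist',[[.5755,.2431,.05]]))
cv2.imwrite('pics/s3.png',cam('scene'))
E
```

```text
clock: 4.95
position: [0.5387, 0.1764, 0.1465]
ee_rot: [-1.681, -2.645, -0.0]
force: [-0.3, -0.6, -1.1]
width: 0.614
now [538.7 176.4 146.5] yaw 25.1 t 4.95 w 0.614 F [-0.3 -0.6 -1.1] D [ 36.8  66.6 -16.5] n 2
[22.3, 30.9, 8.3, 0.06]
[22.3, 30.8, 8.3, 0.06]
[[354.02451368 160.75427275]]
```

View pics/w3.png

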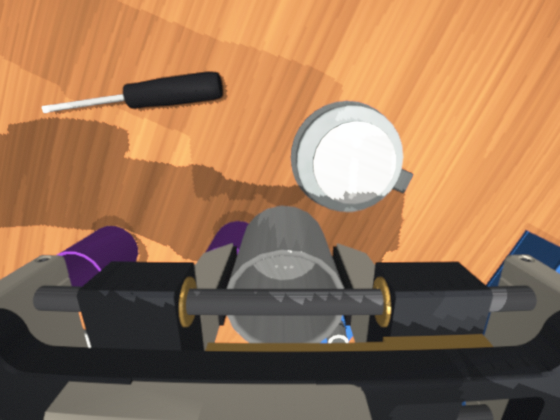

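The pad disc is centred near (355,161) and I predicted (354,161), so the position is confirmed. Moving over it.

```bash
python3 -m inch '[[[0.6,23,31,8,0],[0.6,22,31,8,0],[0.6,0,0,0,0],[0.6,0,0,0,0]]]'; python3 go.py 575.5 243 100 25
```

```text
clock: 5.45
position: [0.5763, 0.237, 0.13]
ee_rot: [-1.696, -2.636, 0.003]
force: [0.2, -2.1, -0.7]
width: 0.616
now [576.3 237.  130. ] yaw 24.5 t 5.45 w 0.616 F [ 0.2 -2.1 -0.7] D [ -0.8   6.  -30. ] n 1
[5.6, 1.9, 30.0, -0.51]
```

```bash
python3 -m inch '[[[0.6,6,2,15,-0.5],[0.6,0,0,15,0],[0.6,0,0,0,0],[0.6,0,0,0,0]]]'; python3 go.py 575.5 243 80 25; python3 - <<'E'
from h import *
st();cv2.imwrite('pics/s4.png',cv2.resize(cam('scene')[160:280,290:450],None,fx=5,fy=5,interpolation=cv2.INTER_CUBIC))
E
```

```text
clock: 5.85
position: [0.5741, 0.2391, 0.098]
ee_rot: [-1.689, -2.64, 0.005]
force: [0.9, 0.1, -0.9]
width: 0.613
now [574.1 239.1  98. ] yaw 24.8 t 5.85 w 0.613 F [ 0.9  0.1 -0.9] D [  1.4   3.9 -18. ] n 1
[2.9, 3.0, 18.0, -0.24]
t 5.85 p [574.1 239.1  98. ] rot [-1.689 -2.64   0.005] F [ 0.9  0.1 -0.9] w 0.613
[[-0.419, 0.908, -0.008], [0.908, 0.419, 0.001], [0.005, -0.007, -1.0]] q [-0.76  0.58  0.42  1.74 -0.3   0.89  0.22]
```

View pics/s4.png

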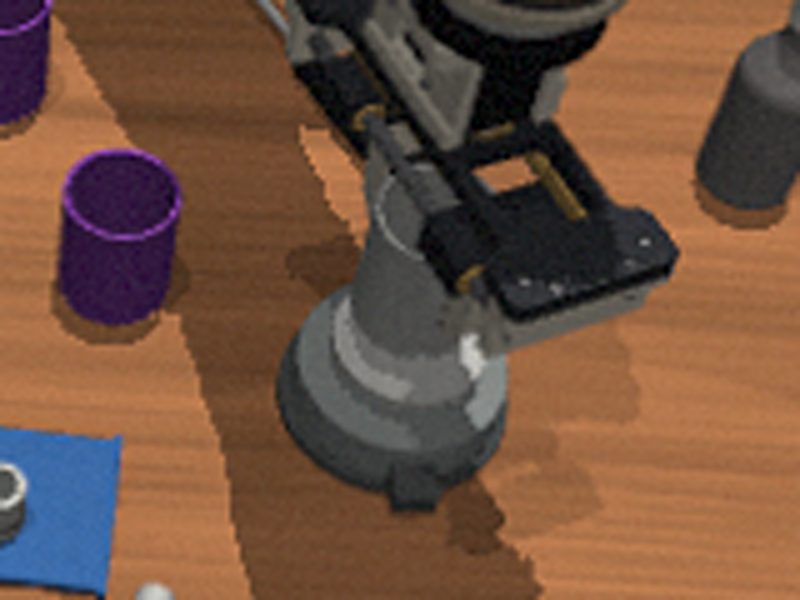

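The scene crop shows the cup about 20 mm over the pad, slightly left of centre. Shifting 4 mm and descending in small steps while watching the force.

```bash
python3 -m inch '[[[0.6,4,4,8,0],[0.6,1,1,5,0],[0.6,0,0,0,0]]]'; python3 go.py 575.5 243 78 25
```

```text
clock: 6.2
position: [0.577, 0.246, 0.0851]
ee_rot: [-1.691, -2.639, 0.003]
force: [0.7, 0.3, -1.4]
width: 0.611
now [577.  246.   85.1] yaw 24.7 t 6.2 w 0.611 F [ 0.7  0.3 -1.4] D [-1.5 -3.  -7.1] n 1
[-2.2, -2.6, 7.1, -0.28]
```

```bash
python3 -m inch '[[[0.6,-2,-2,3,0],[0.6,0,0,3,0],[0.6,0,0,0,0]]]'; python3 -m inch '[[[0.6,0,0,3,0],[0.6,0,0,0,0]]]'; python3 go.py 575.5 243 68 25
```

```text
clock: 6.5
position: [0.5763, 0.2434, 0.0789]
ee_rot: [-1.69, -2.64, 0.002]
force: [0.4, -0.1, -1.3]
width: 0.613
clock: 6.7
position: [0.5764, 0.2433, 0.0763]
ee_rot: [-1.691, -2.64, 0.001]
force: [-1.9, 0.6, 3.4]
width: 0.61
now [576.4 243.3  76.3] yaw 24.7 t 6.7 w 0.61 F [-1.9  0.6  3.4] D [-0.9 -0.3 -8.3] n 1
[0.0, -0.9, 8.3, -0.27]
```

```bash
python3 -m inch '[[[0.6,0,0,3,0],[0.6,0,0,3,0],[0.6,0,0,0,0]]]' 45; python3 -m inch '[[[0.6,0,0,3,0],[0.6,0,0,0,0]]]'; python3 go.py 575.5 243 66 25
```

```text
clock: 7.0
position: [0.5765, 0.2434, 0.071]
ee_rot: [-1.691, -2.64, -0.001]
force: [-1.6, -1.2, 7.0]
width: 0.609
clock: 7.2
position: [0.5766, 0.2434, 0.0688]
ee_rot: [-1.691, -2.64, -0.002]
force: [-4.1, -0.5, 8.0]
width: 0.609
now [576.6 243.4  68.8] yaw 24.7 t 7.2 w 0.609 F [-4.1 -0.5  8. ] D [-1.1 -0.4 -2.8] n 1
[0.1, -1.2, 2.9, -0.28]
```

```bash
python3 -m inch '[[[0.6,0,0,2,0],[0.6,0,0,0,0]]]';python3 -m inch '[[[0.6,0,0,2,0],[0.6,0,0,0,0]]]'; python3 -m inch '[[[0.6,0,0,1.5,0],[0.6,0,0,0,0]]]'
```

```text
clock: 7.4
position: [0.5766, 0.2434, 0.0689]
ee_rot: [-1.691, -2.639, -0.003]
force: [-4.5, -0.9, 8.0]
width: 0.61
clock: 7.6
position: [0.5766, 0.2434, 0.0689]
ee_rot: [-1.691, -2.639, -0.005]
force: [-3.6, -1.2, 7.3]
width: 0.603
clock: 7.8
position: [0.5766, 0.2434, 0.0688]
ee_rot: [-1.691, -2.638, -0.007]
force: [-3.4, -0.8, 8.4]
width: 0.608
```

```bash
python3 -m inch '[[[0.6,0,0,4,0],[0.6,0,0,0,0]]]';python3 -m inch '[[[0.6,0,0,6,0]]]'; python3 go.py 575.5 243 66 25 1
```

```text
clock: 8.0
position: [0.5768, 0.2435, 0.0692]
ee_rot: [-1.691, -2.637, -0.011]
force: [-4.7, -1.6, 8.2]
width: 0.611
clock: 8.1
position: [0.5772, 0.2439, 0.0667]
ee_rot: [-1.69, -2.637, -0.015]
force: [-19.0, -7.5, 63.8]
width: 0.612
now [577.2 243.9  66.7] yaw 24.7 t 8.1 w 0.612 F [-19.   -7.5  63.8] D [-1.7 -0.9 -0.7] n 1
[-0.1, -1.9, 0.7, -0.31]
```

The force jumped to 64 N, so the plate is firmly on its stop. Easing up now.

```bash
python3 -m inch '[[[0.6,0,0,-1,0],[0.6,0,0,0,0]]]';python3 -m inch '[[[0.6,0,0,-3,0],[0.6,0,0,-2,0],[0.6,0,0,0,0]]]'; python3 go.py 575.5 243 77 25 1
```

```text
clock: 8.3
position: [0.5774, 0.244, 0.0703]
ee_rot: [-1.69, -2.637, -0.018]
force: [-3.3, -0.5, 6.5]
width: 0.609
clock: 8.6
position: [0.5775, 0.244, 0.076]
ee_rot: [-1.69, -2.637, -0.019]
force: [-1.9, 0.1, 3.3]
width: 0.607
now [577.5 244.   76. ] yaw 24.7 t 8.6 w 0.607 F [-1.9  0.1  3.3] D [-2. -1.  1.] n 1
[-0.1, -2.2, -1.0, -0.33]
```

```bash
python3 -m inch '[[[0.6,0,0,-1.5,0],[0.6,0,0,0,0]]]'; python3 - <<'E'
from h import *
st();cv2.imwrite('pics/s5.png',cv2.resize(cam('scene')[160:280,290:450],None,fx=5,fy=5,interpolation=cv2.INTER_CUBIC))
E
```

```text
clock: 8.8
position: [0.5776, 0.244, 0.0771]
ee_rot: [-1.69, -2.637, -0.019]
force: [-0.6, -0.8, 2.2]
width: 0.608
t 8.8 p [577.6 244.   77.1] rot [-1.69  -2.637 -0.019] F [-0.6 -0.8  2.2] w 0.608
[[-0.418, 0.909, -0.001], [0.909, 0.418, 0.015], [0.014, 0.005, -1.0]] q [-0.74  0.61  0.4   1.75 -0.32  0.84  0.24]
```

View pics/s5.png

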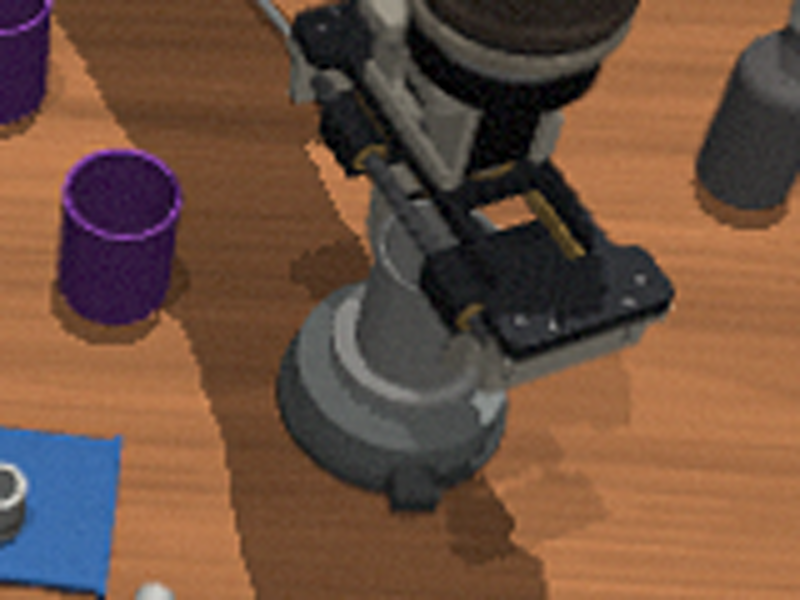

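The cup sits centred on the plate, which is up (3.6 N is below the spring's preload). Releasing.

```bash
python3 -m inch '[[[0.36,0,0,0,0],[0.3,0,0,0,0],[0.15,0,0,0,0],[0,0,0,0,0],[0,0,0,0,0],[0,0,0,0,0]]]' 20; python3 go.py 575.5 243 200 25 1
```

```text
clock: 9.45
position: [0.5775, 0.2439, 0.0761]
ee_rot: [-1.69, -2.637, -0.018]
force: [-0.8, -0.2, 0.9]
width: 0.984
now [577.5 243.9  76.1] yaw 24.7 t 9.45 w 0.984 F [-0.8 -0.2  0.9] D [ -2.   -0.9 123.9] n 1
[1.7, -1.6, -123.9, -0.31]
```

```bash
python3 -m inch '[[[0,0,0,-10,0],[0,0,0,-40,0],[0,0,0,-50,0],[0,0,0,-50,0],[0,0,0,0,0]]]'; python3 go.py 441 -277 180 -88 14
```

```text
clock: 9.95
position: [0.5772, 0.2408, 0.2326]
ee_rot: [-1.691, -2.636, -0.013]
force: [0.5, 0.5, 1.0]
width: 0.997
now [577.2 240.8 232.6] yaw 24.6 t 9.95 w 0.997 F [0.5 0.5 1. ] D [-136.2 -517.8  -52.6] n 14
[-29.6, -24.3, 3.3, 8.04]
[-32.7, -19.9, 3.3, 8.04]
[-35.2, -15.1, 3.3, 8.04]
[-36.9, -10.0, 3.3, 8.04]
[-38.0, -4.8, 3.3, 8.04]
[-38.3, 0.6, 3.3, 8.04]
[-37.8, 5.9, 3.3, 8.04]
[-36.6, 11.2, 3.3, 8.04]
[-34.7, 16.2, 3.3, 8.04]
[-32.1, 20.9, 3.3, 8.04]
[-28.8, 25.2, 3.3, 8.04]
[-25.0, 29.0, 3.3, 8.04]
[-20.7, 32.2, 3.3, 8.04]
[-16.0, 34.8, 3.3, 8.04]
```

```bash
python3 -m inch '[[[0,-30,-24,0,8],[0,-33,-20,0,8],[0,-35,-15,0,8],[0,-37,-10,0,8],[0,-38,-5,0,8],[0,-38,0,2,8],[0,-38,6,2,8],[0,-37,11,2,8],[0,-35,16,2,8],[0,-32,21,2,8],[0,-29,25,2,8],[0,0,0,0,0]]]'; python3 go.py 441 -277 180 -88;  python3 - <<'E'
from h import *
f=cam('top');cv2.imwrite('pics/t6.png',cv2.resize(f[150:290,170:420],None,fx=3.2,fy=3.2,interpolation=cv2.INTER_CUBIC))
E
```

```text
clock: 11.15
position: [0.4581, -0.1776, 0.2199]
ee_rot: [-3.059, -0.625, -0.024]
force: [-0.1, 0.3, 1.4]
width: 1.003
now [ 458.1 -177.6  219.9] yaw -66.9 t 11.15 w 1.003 F [-0.1  0.3  1.4] D [-17.1 -99.4 -39.9] n 3
[-18.5, 28.4, 12.5, 7.04]
[-14.9, 30.5, 12.5, 7.04]
[-11.0, 32.1, 12.5, 7.04]
```

View pics/t6.png

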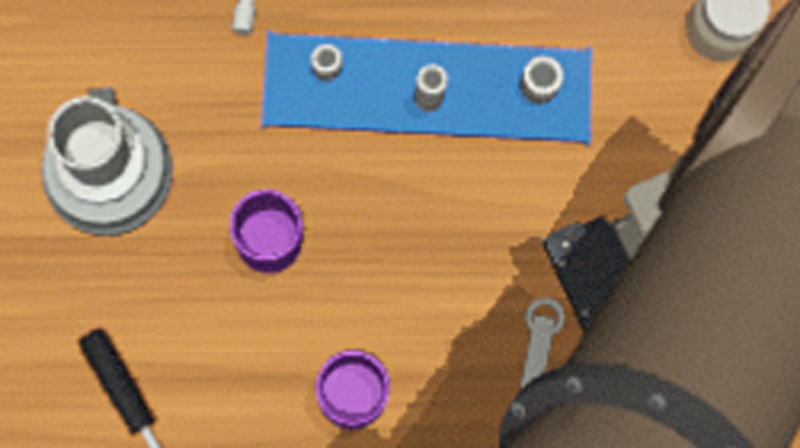

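The cup stands upright on the plate, with its rim centre near crop (86,134). Continuing to the tongs.

```bash
python3 -m inch '[[[0,-18,28,12,7],[0,-15,30,12,7],[0,-11,32,12,7],[0,0,0,0,0],[0,0,0,0,0]]]'; python3 go.py 441 -277 180 -88;  python3 - <<'E'
from h import *
print('cup',pix2w('top',[(170+86.5/3.2-.5,150+134.5/3.2-.5)],.12))
st()
f=cam('wrist');cv2.imwrite('pics/w7.png',f)
print(w2pix('wrist',[[.3446,-.28,.028],[.5548,-.2419,.028],[.5569,-.304,.028]]))
E
```

```text
clock: 11.7
position: [0.4467, -0.2707, 0.1804]
ee_rot: [-3.114, -0.072, -0.023]
force: [-0.3, 1.4, -0.1]
width: 1.0
now [ 446.7 -270.7  180.4] yaw -87.3 t 11.7 w 1.0 F [-0.3  1.4 -0.1] D [-5.7 -6.3 -0.4] n 1
[-6.0, 6.0, 0.2, 0.66]
cup [[0.57710857 0.24307533 0.12      ]]
t 11.7 p [ 446.7 -270.7  180.4] rot [-3.114 -0.072 -0.023] F [-0.3  1.4 -0.1] w 1.0
[[0.999, 0.046, 0.014], [0.046, -0.999, 0.027], [0.015, -0.026, -1.0]] q [-0.25  0.45  1.    1.93 -0.48  1.02 -0.56]
[[291.53082664 281.49821097]
 [264.55720967  92.1301764 ]
 [326.98452136  92.90632878]]
```

View pics/w7.png

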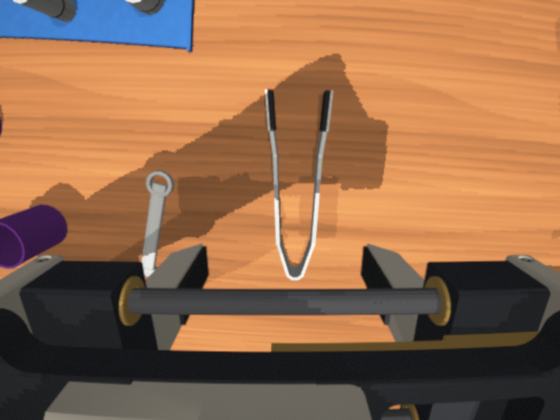

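```bash
python3 - <<'E'
from h import *
f=load('wrist')['f'];cv2.imwrite('pics/w7c.png',cv2.resize(f[80:290,240:360],None,fx=2.8,fy=2.8,interpolation=cv2.INTER_CUBIC))
cv2.imwrite('pics/w7d.png',cv2.resize(f[80:140,240:360],None,fx=6,fy=6,interpolation=cv2.INTER_CUBIC))
E
```

```text
(no output)
```

View pics/w7c.png

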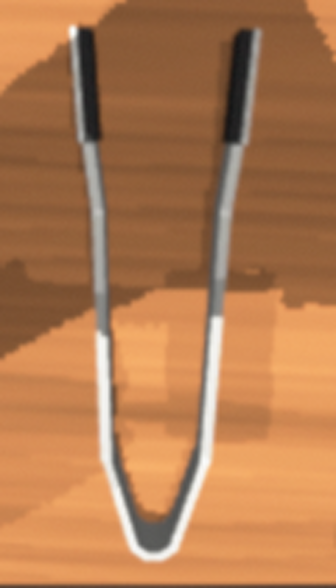

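View pics/w7d.png

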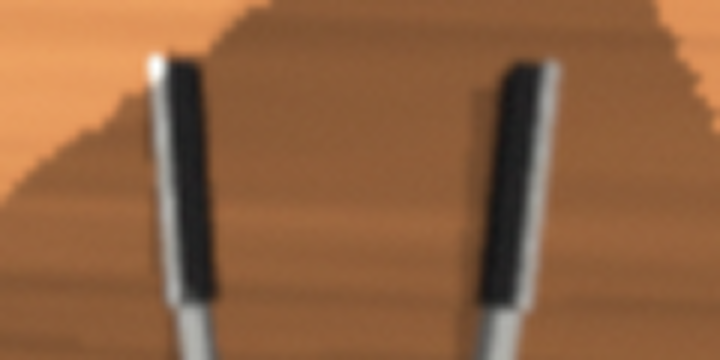

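```bash
python3 - <<'E'
from h import *
P=pix2w('wrist',[(264.3,89.3),(333.1,90),(294.3,279.5)],.028);print(np.round(P*1000,1))
j=(P[0]+P[1])/2;d=j-P[2];L=np.linalg.norm(d);u=d/L;print('len',L,'yaw',np.degrees(np.arctan2(u[1],u[0])),'origin',P[2]+.097*u, j-.114*u)
# top
Q=pix2w('top',[((x+.5)/5-.5+370,(y+.5)/5-.5+190) for x,y in [(80,85),(214,80),(182,488)]],.028);print(np.round(Q*1000,1))
j=(Q[0]+Q[1])/2;d=j-Q[2];u=d/np.linalg.norm(d);print('top yaw',np.degrees(np.arctan2(u[1],u[0])),j-.114*u)
E
```

```text
[[ 557.5 -241.6   28. ]
 [ 559.9 -309.8   28. ]
 [ 347.5 -283.1   28. ]]
len 0.21134015430153996 yaw 2.020138015828244 origin [ 0.44443643 -0.27972623  0.028     ] [ 0.44477637 -0.27971424  0.028     ]
[[ 554.9 -237.7   28. ]
 [ 556.8 -309.4   28. ]
 [ 344.1 -279.9   28. ]]
top yaw 1.7296442537279542 [ 0.44190693 -0.27698329  0.028     ]
```

```bash
python3 -m inch '[[[0,-4,7,30,0.7],[0,0,0,40,0],[0,0,0,40,0],[0,0,0,20,0],[0,0,0,0,0],[0,0,0,0,0]]]'; python3 go.py 443 -278 4 -88.1 1; python3 -c "
from h import *
st()"
```

```text
clock: 12.35
position: [0.4531, -0.2654, 0.0498]
ee_rot: [-3.11, -0.092, -0.036]
force: [0.0, -0.3, 0.0]
width: 0.998
now [ 453.1 -265.4   49.8] yaw -86.6 t 12.35 w 0.998 F [ 0.  -0.3  0. ] D [-10.1 -12.6 -45.8] n 1
[-11.9, 13.3, 45.2, 1.49]
t 12.35 p [ 453.1 -265.4   49.8] rot [-3.11  -0.092 -0.036] F [ 0.  -0.3  0. ] w 0.998
[[0.998, 0.059, 0.022], [0.058, -0.998, 0.031], [0.024, -0.029, -0.999]] q [-0.1   0.62  0.8   2.05 -0.7   0.77 -0.37]
```

```bash
python3 -m inch '[[[0,-12,13,-40,1],[0,0,0,-45,0],[0,0,0,0,0]]]'; python3 -c "
from h import *
st()"; python3 -m inch '[[[0,0,0,12,0],[0,0,0,12,0],[0,0,0,12,0],[0,0,0,12,0],[0,0,0,12,0],[0,0,0,0,0]]]'; python3 -c "
from h import *
st()";python3 go.py 443 -278 4 -88.1 1
```

```text
clock: 12.65
position: [0.4414, -0.2809, 0.1402]
ee_rot: [-3.111, -0.072, -0.038]
force: [0.0, 0.3, -0.5]
width: 0.996
t 12.65 p [ 441.4 -280.9  140.2] rot [-3.111 -0.072 -0.038] F [ 0.   0.3 -0.5] w 0.996
[[0.999, 0.047, 0.023], [0.046, -0.998, 0.031], [0.025, -0.029, -0.999]] q [-0.18  0.49  0.94  1.98 -0.55  0.93 -0.47]
clock: 13.25
position: [0.4436, -0.2762, 0.0752]
ee_rot: [-3.108, -0.079, -0.039]
force: [0.2, 0.5, -0.5]
width: 0.997
t 13.25 p [ 443.6 -276.2   75.2] rot [-3.108 -0.079 -0.039] F [ 0.2  0.5 -0.5] w 0.997
[[0.998, 0.051, 0.024], [0.05, -0.998, 0.033], [0.026, -0.031, -0.999]] q [-0.11  0.58  0.84  2.04 -0.66  0.81 -0.38]
now [ 443.6 -276.2   75.2] yaw -87.1 t 13.25 w 0.997 F [ 0.2  0.5 -0.5] D [ -0.6  -1.8 -71.2] n 1
[-2.5, 4.0, 71.1, 1.03]
```

```bash
python3 -m inch '[[[0,-0.5,1,12,0.3],[0,-0.5,1,12,0.3],[0,-0.5,1,12,0.3],[0,-0.5,1,12,0.2],[0,-0.5,0.5,10,0],[0,0,0,0,0]]]'; python3 go.py 443 -278 4 -88.1 1
```

```text
clock: 13.85
position: [0.4417, -0.2795, 0.0108]
ee_rot: [-3.109, -0.045, -0.035]
force: [-0.6, -0.5, 0.6]
width: 0.998
now [ 441.7 -279.5   10.8] yaw -88.3 t 13.85 w 0.998 F [-0.6 -0.5  0.6] D [ 1.3  1.5 -6.8] n 1
[1.2, -1.3, 6.9, -0.24]
```

```bash
python3 -m inch '[[[0,1.3,-1.2,3.5,0],[0.2,0,0,3,0],[0.3,0,0,0,0],[0.4,0,0,0,0],[0.4,0,0,0,0],[0.4,0,0,0,0]]]' 30; python3 go.py 443 -278 4 -88.1 1;  python3 - <<'E'
from h import *
f=cam('wrist');cv2.imwrite('pics/w8.png',f)
E
```

```text
clock: 14.45
position: [0.4442, -0.2784, 0.0049]
ee_rot: [-3.109, -0.045, -0.038]
force: [-0.2, -0.4, -0.1]
width: 0.625
now [ 444.2 -278.4    4.9] yaw -88.3 t 14.45 w 0.625 F [-0.2 -0.4 -0.1] D [-1.2  0.4 -0.9] n 1
[-1.2, -0.4, 0.9, -0.22]
```

View pics/w8.png

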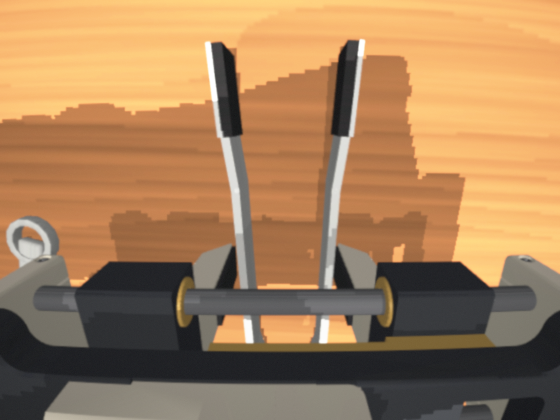

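The tongs lie centred between the fingers, with jaws at (222,90) and (350,85). Squeezing to about 44.5 mm.

```bash
python3 -m inch '[[[0.48,0,0,0,0],[0.5,0,0,0,0],[0.51,0,0,0,0],[0.52,0,0,0,0],[0.52,0,0,0,0],[0.52,0,0,0,0]]]' 30; python3 go.py 443 -278 40 -88.1 1
```

```text
clock: 15.1
position: [0.4446, -0.2783, 0.0053]
ee_rot: [-3.109, -0.046, -0.039]
force: [0.5, -0.2, 0.4]
width: 0.482
now [ 444.6 -278.3    5.3] yaw -88.3 t 15.1 w 0.482 F [ 0.5 -0.2  0.4] D [-1.6  0.3 34.7] n 1
[-0.7, -1.4, -34.7, -0.18]
```

```bash
python3 -m inch '[[[0.52,0,0,-5,0],[0.52,0,0,-10,0],[0.52,0,0,-10,0],[0.52,0,0,-10,0],[0.52,0,0,0,0]]]'; python3 go.py 443 -278 90 -88.1 1;  python3 - <<'E'
from h import *
f=cam('wrist');cv2.imwrite('pics/w9.png',f)
f=cam('scene');cv2.imwrite('pics/s9.png',cv2.resize(f[100:250,90:290],None,fx=4,fy=4,interpolation=cv2.INTER_CUBIC))
E
```

```text
clock: 15.6
position: [0.4432, -0.2799, 0.0435]
ee_rot: [-3.11, -0.044, -0.039]
force: [1.1, -0.5, -1.2]
width: 0.481
now [ 443.2 -279.9   43.5] yaw -88.3 t 15.6 w 0.481 F [ 1.1 -0.5 -1.2] D [-0.2  1.9 46.5] n 1
[1.1, -3.3, -46.4, -0.24]
```

View pics/w9.png

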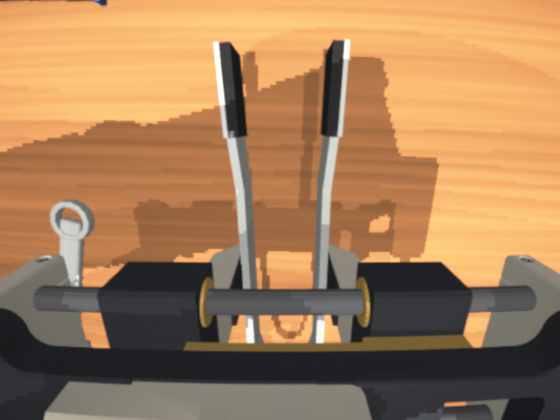

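View pics/s9.png

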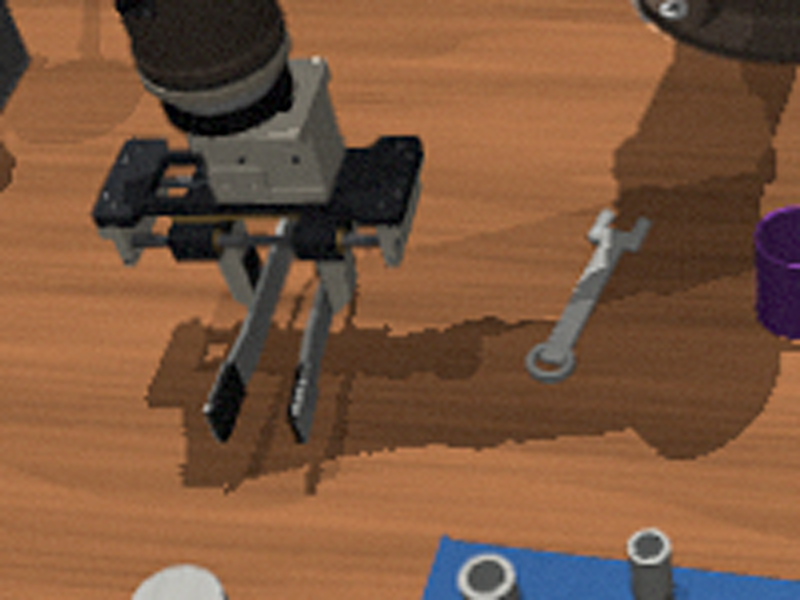

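```bash
python3 - <<'E'
from h import *
f=load('wrist')['f'];cv2.imwrite('pics/w9c.png',cv2.resize(f[30:150,205:365],None,fx=5,fy=5,interpolation=cv2.INTER_CUBIC))
E
```

```text
(no output)
```

View pics/w9c.png

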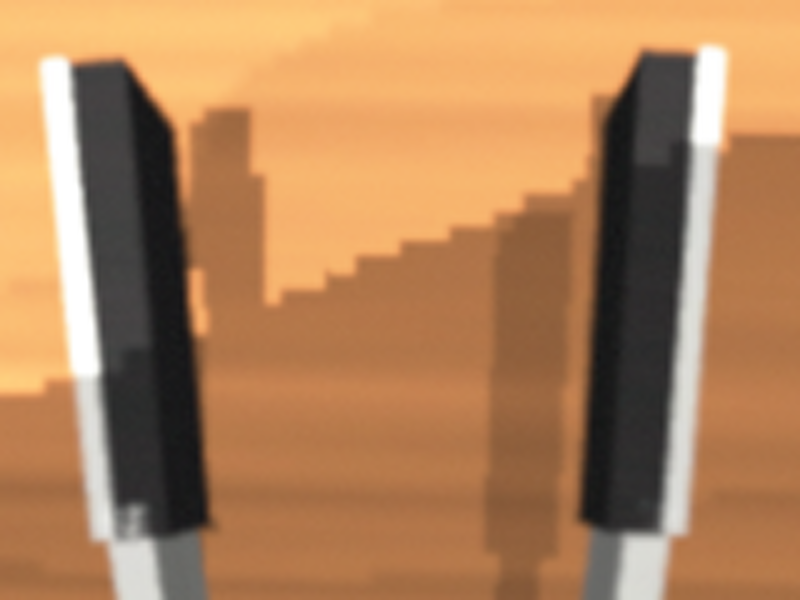

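```bash
python3 - <<'E'
from h import *
s=st();p=np.array(s['position']);M=R.from_rotvec(s['ee_rot']).as_matrix()
P=pix2w('wrist',[(230,42.3),(333.4,40.3),(237,135),(330,135)],p[2]-.005+.028)
print(np.round(P*1000,1)); e=(P[0]+P[1])/2;b=(P[2]+P[3])/2;c=(e+b)/2
print('jaw centre',c*1000,'rel world',(c-p)*1000,'yaw',np.degrees(np.arctan2(*(e-b)[1::-1])),'gap',P[0,1]-P[1,1],P[2,1]-P[3,1])
E
```

```text
t 15.7 p [ 442.9 -279.3   42.4] rot [-3.109 -0.045 -0.037] F [ 0.2 -0.5 -1.6] w 0.48
[[0.999, 0.029, 0.023], [0.029, -0.999, 0.033], [0.024, -0.032, -0.999]] q [-0.06  0.63  0.79  2.06 -0.73  0.76 -0.34]
[[ 556.5 -253.9   65.4]
 [ 558.2 -298.3   65.4]
 [ 517.3 -256.7   65.4]
 [ 518.5 -299.4   65.4]]
jaw centre [ 537.64767005 -277.08114078   65.394212  ] rel world [94.77551926  2.17275585 23.        ] yaw 2.778369022216133 gap 0.044365190757099715 0.04267177031047753
```

```bash
python3 -m inch '[[[0.52,0,0,-20,0],[0.52,0,0,-25,0],[0.52,0,0,-25,0],[0.52,0,0,-20,0],[0.52,0,0,0,0]]]'; python3 go.py 538 -27 135 -88.1 8
```

```text
clock: 16.2
position: [0.4393, -0.2809, 0.1333]
ee_rot: [-3.107, -0.045, -0.03]
force: [-0.6, -0.3, -1.8]
width: 0.481
now [ 439.3 -280.9  133.3] yaw -88.3 t 16.2 w 0.481 F [-0.6 -0.3 -1.8] D [ 98.7 253.9   1.7] n 8
[13.2, -31.4, 1.1, -0.03]
[13.3, -31.3, 1.1, -0.03]
[13.3, -31.3, 1.1, -0.03]
[13.3, -31.3, 1.1, -0.03]
[13.3, -31.3, 1.1, -0.03]
[13.3, -31.3, 1.1, -0.03]
[13.3, -31.3, 1.1, -0.03]
[13.3, -31.3, 1.1, -0.03]
```

```bash
python3 -m inch '[[[0.52,7,-16,1,0],[0.52,13,-31,1,0],[0.52,13,-31,1,0],[0.52,13,-31,1,0],[0.52,13,-31,1,0],[0.52,13,-31,1,0],[0.52,13,-31,1,0],[0.52,7,-16,1,0],[0.52,0,0,0,0],[0.52,0,0,0,0]]]'; python3 go.py 538 -27 135 -88.1 1; python3 - <<'E'
from h import *
st();f=cam('wrist');cv2.imwrite('pics/w10.png',f); print(w2pix('wrist',[[.6327,-.0251,.068]]))
E
```

```text
clock: 17.2
position: [0.5242, -0.05, 0.1255]
ee_rot: [-3.107, -0.045, -0.017]
force: [0.3, -0.9, -1.4]
width: 0.484
now [524.2 -50.  125.5] yaw -88.3 t 17.2 w 0.484 F [ 0.3 -0.9 -1.4] D [13.8 23.   9.5] n 1
[14.6, -22.9, -8.5, -0.24]
t 17.2 p [524.2 -50.  125.5] rot [-3.107 -0.045 -0.017] F [ 0.3 -0.9 -1.4] w 0.484
[[1.0, 0.029, 0.01], [0.029, -0.999, 0.034], [0.011, -0.034, -0.999]] q [-0.65  0.53  0.96  1.99 -0.6   0.92 -0.91]
[[255.48692682  78.80775933]]
```

View pics/w10.png

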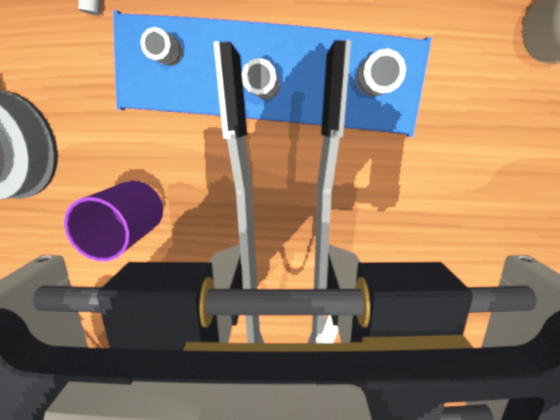

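```bash
python3 - <<'E'
from h import *
f=load('wrist')['f'];cv2.imwrite('pics/w10c.png',cv2.resize(f[30:130,205:365],None,fx=5,fy=5,interpolation=cv2.INTER_CUBIC))
print(pix2w('wrist',[(259,78)],.068)*1000)
E
```

```text
[[633.27164347 -27.52126463  68.        ]]
```

View pics/w10c.png

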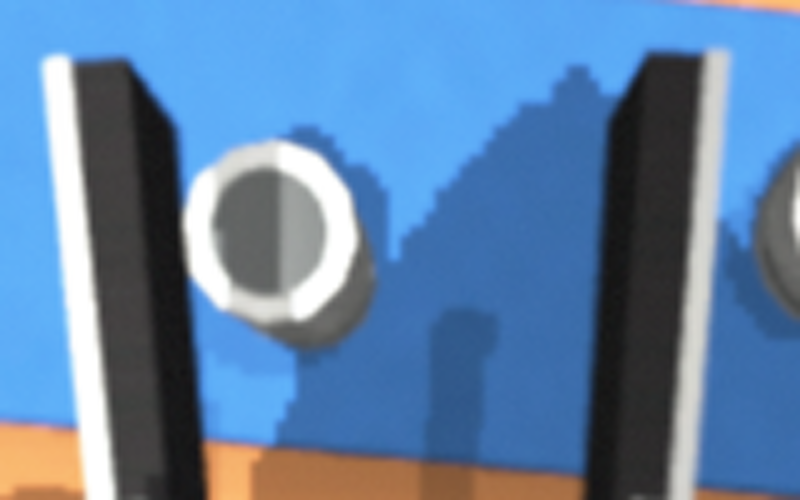

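```bash
python3 -m inch '[[[0.52,8,-11,0,0],[0.52,8,-10,0,0],[0.52,0,0,0,0],[0.52,0,0,0,0]]]'; python3 go.py 539 -30 105 -88.1 1; python3 - <<'E'
from h import *
f=cam('wrist');cv2.imwrite('pics/w11.png',f)
E
```

```text
clock: 17.65
position: [0.5402, -0.0299, 0.1264]
ee_rot: [-3.107, -0.036, -0.017]
force: [-0.2, 1.4, -1.1]
width: 0.483
now [540.2 -29.9 126.4] yaw -88.7 t 17.65 w 0.483 F [-0.2  1.4 -1.1] D [ -1.2  -0.1 -21.4] n 1
[-1.5, 0.8, 21.3, -0.55]
```

View pics/w11.png

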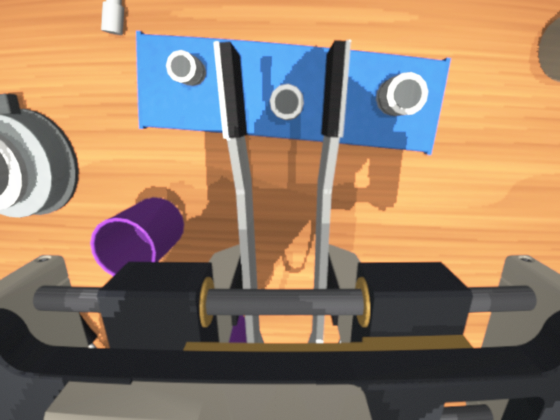

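```bash
python3 -m inch '[[[0.52,0,0.5,12,0],[0.52,0,0.5,12,0],[0.52,0,0.5,12,0],[0.52,0,0,6,0],[0.52,0,0,0,0]]]'; python3 go.py 539 -30 36 -88.4 1; python3 - <<'E'
from h import *
st();f=cam('wrist');cv2.imwrite('pics/w12.png',cv2.resize(f[30:170,190:380],None,fx=4,fy=4))
E
```

```text
clock: 18.2
position: [0.5395, -0.0309, 0.0798]
ee_rot: [-3.107, -0.034, -0.015]
force: [-0.1, 0.8, -0.2]
width: 0.474
now [539.5 -30.9  79.8] yaw -88.7 t 18.2 w 0.474 F [-0.1  0.8 -0.2] D [ -0.5   0.9 -43.8] n 1
[-0.9, 0.6, 43.8, -0.35]
t 18.2 p [539.5 -30.9  79.8] rot [-3.107 -0.034 -0.015] F [-0.1  0.8 -0.2] w 0.474
[[1.0, 0.022, 0.009], [0.022, -0.999, 0.034], [0.01, -0.034, -0.999]] q [-0.62  0.61  0.89  2.   -0.69  0.85 -0.89]
```

View pics/w12.png

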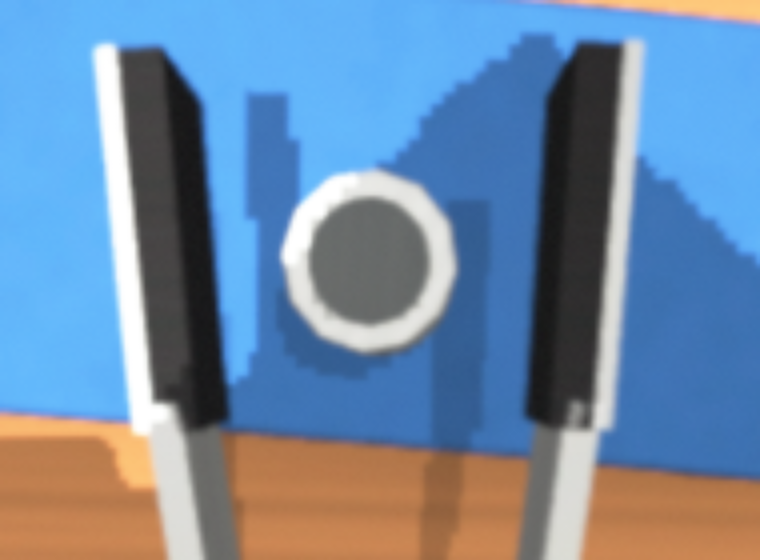

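The tall socket is well centred between the jaws at crop (370,262), with jaw faces near x=215 and 535. Descending around it.

```bash
python3 -m inch '[[[0.52,0,0.3,10,0],[0.52,0,0.3,10,0],[0.52,0,0,10,0],[0.52,0,0,10,0],[0.52,0,0,5,0],[0.52,0,0,0,0]]]'; python3 go.py 539 -30 36 -88.4 1; python3 - <<'E'
from h import *
f=cam('wrist');cv2.imwrite('pics/w13.png',cv2.resize(f[30:170,190:380],None,fx=4,fy=4))
f=cam('scene');cv2.imwrite('pics/s13.png',cv2.resize(f[180:300,180:330],None,fx=5,fy=5))
E
```

```text
clock: 18.85
position: [0.5405, -0.03, 0.0314]
ee_rot: [-3.107, -0.034, -0.016]
force: [-0.2, -0.3, -1.6]
width: 0.479
now [540.5 -30.   31.4] yaw -88.7 t 18.85 w 0.479 F [-0.2 -0.3 -1.6] D [-1.5 -0.   4.6] n 1
[-1.5, -0.2, -4.6, -0.34]
```

View pics/w13.png

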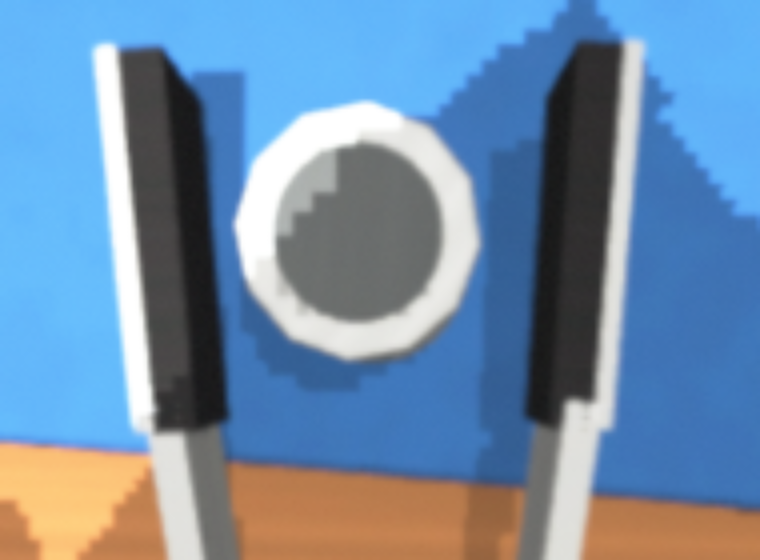

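View pics/s13.png

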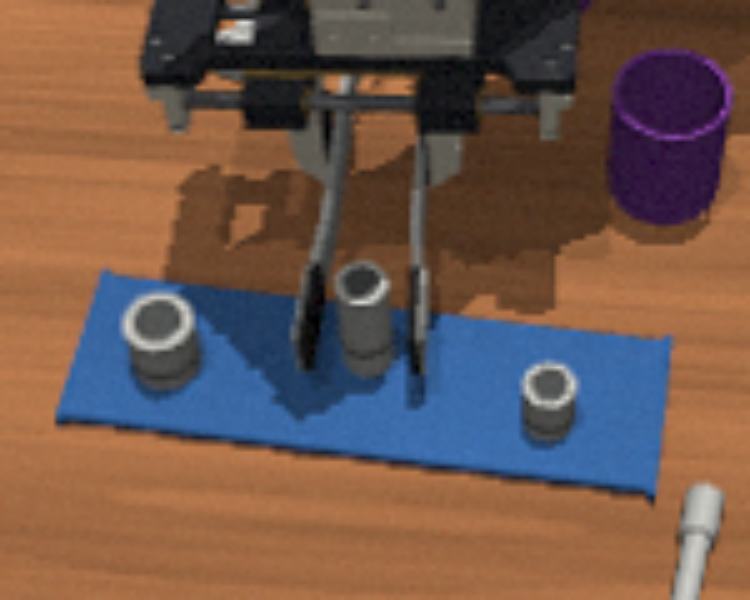

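```bash
python3 -m inch '[[[0.52,-1,-1,-4,0],[0.54,0,0,0,0],[0.56,0,0,0,0],[0.58,0,0,0,0],[0.6,0,0,0,0],[0.62,0,0,0,0],[0.64,0,0,0,0],[0.68,0,0,0,0],[0.7,0,0,0,0]]]' 45; python3 -m inch '[[[0.75,0,0,0,0],[0.75,0,0,0,0],[0.75,0,0,0,0]]]' 45; python3 go.py 539 -30 36 -88.4 1; python3 - <<'E'
from h import *
f=cam('wrist');cv2.imwrite('pics/w14.png',f)
f=cam('scene');cv2.imwrite('pics/s14.png',cv2.resize(f[180:300,180:330],None,fx=5,fy=5))
E
```

```text
clock: 19.85
position: [0.5409, -0.0294, 0.0381]
ee_rot: [-3.107, -0.034, -0.022]
force: [-0.3, -0.2, 0.3]
width: 0.377
clock: 20.15
position: [0.5408, -0.0294, 0.038]
ee_rot: [-3.107, -0.034, -0.022]
force: [0.0, -0.4, -0.9]
width: 0.377
now [540.8 -29.4  38. ] yaw -88.7 t 20.15 w 0.377 F [ 0.  -0.4 -0.9] D [-1.8 -0.6 -2. ] n 1
[-1.9, 0.6, 2.0, -0.34]
```

View pics/w14.png

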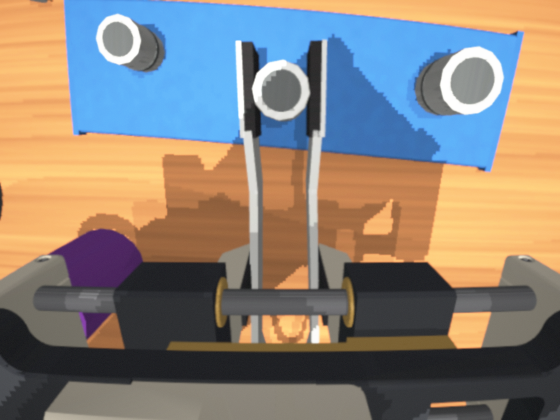

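View pics/s14.png

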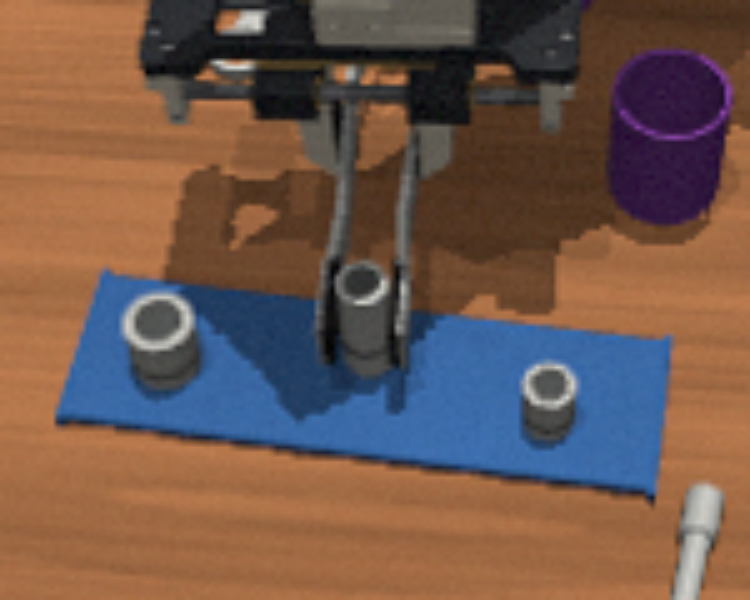

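The jaws are shut on the socket, which is still upright. The opening of 34.7 mm matches the expected closed angle. Lifting.

```bash
python3 -m inch '[[[0.75,0,0,-4,0],[0.75,0,0,-8,0],[0.75,0,0,-10,0],[0.75,0,0,-10,0],[0.75,0,0,0,0]]]' 50; python3 - <<'E'
from h import *
st()
f=cam('wrist');cv2.imwrite('pics/w15.png',f)
f=cam('scene');cv2.imwrite('pics/s15.png',cv2.resize(f[160:300,180:330],None,fx=4,fy=4))
E
```

```text
clock: 20.75
position: [0.5399, -0.0306, 0.0729]
ee_rot: [-3.107, -0.033, -0.02]
force: [0.0, -0.0, -2.1]
width: 0.379
t 20.75 p [539.9 -30.6  72.9] rot [-3.107 -0.033 -0.02 ] F [ 0.  -0.  -2.1] w 0.379
[[1.0, 0.022, 0.013], [0.021, -0.999, 0.034], [0.013, -0.034, -0.999]] q [-0.62  0.62  0.88  2.   -0.7   0.83 -0.88]
```

View pics/w15.png

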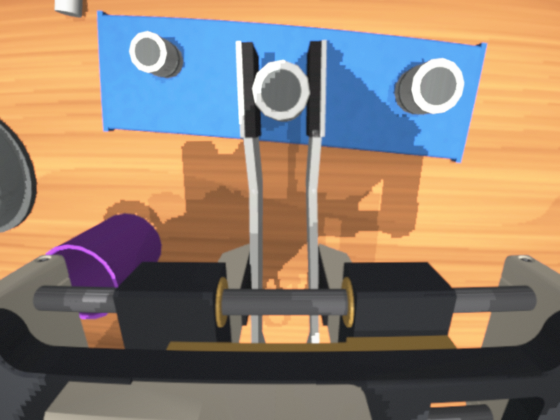

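View pics/s15.png

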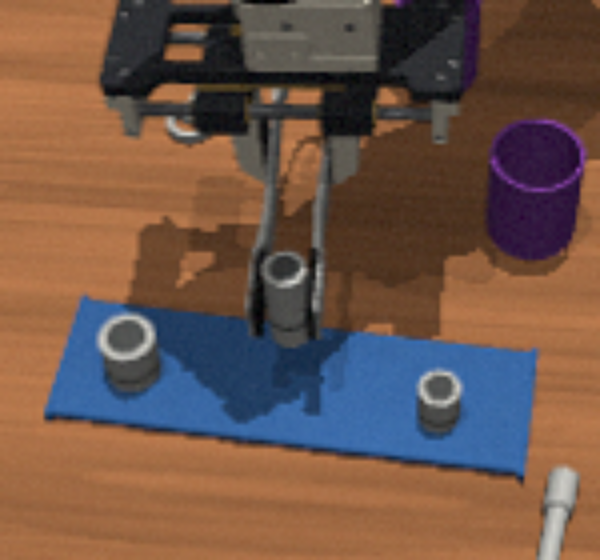

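```bash
python3 - <<'E'
from h import *
p=np.array(arm.observe()['position']);q=pix2w('wrist',[(281,90)],p[2]+.03)[0];print((q-p)*1000)
E
python3 -m inch '[[[0.75,0,0,-15,0],[0.75,0,0,-25,0],[0.75,0,0,-30,0],[0.75,0,0,-30,0],[0.75,0,0,-20,0],[0.75,0,0,0,0]]]'; python3 go.py 484 242 188 -88.4 10
```

```text
[94.26867593  1.9315355  30.        ]
clock: 21.45
position: [0.5361, -0.0358, 0.1983]
ee_rot: [-3.108, -0.03, -0.012]
force: [1.0, 0.4, -2.3]
width: 0.38
now [536.1 -35.8 198.3] yaw -88.9 t 21.45 w 0.38 F [ 1.   0.4 -2.3] D [-52.1 277.8 -10.3] n 10
[-4.7, -27.8, 1.9, -0.05]
[-4.7, -27.8, 1.9, -0.05]
[-4.6, -27.8, 1.9, -0.05]
[-4.6, -27.8, 1.9, -0.05]
[-4.6, -27.8, 1.9, -0.05]
[-4.6, -27.8, 1.9, -0.05]
[-4.5, -27.8, 1.9, -0.05]
[-4.5, -27.8, 1.9, -0.05]
[-4.5, -27.9, 1.9, -0.05]
[-4.5, -27.9, 1.9, -0.05]
```

```bash
python3 -m inch '[[[0.75,-2,-14,0,0],[0.75,-5,-28,0,0],[0.75,-5,-28,0,0],[0.75,-5,-28,0,0],[0.75,-5,-28,0,0],[0.75,-5,-28,0,0],[0.75,-5,-28,0,0],[0.75,-5,-28,0,0],[0.75,-4,-20,0,0],[0.75,-2,-10,0,0],[0.75,0,0,0,0]]]'; python3 go.py 483 241.5 188 -88.4 1; python3 - <<'E'
from h import *
st()
f=cam('wrist');cv2.imwrite('pics/w16.png',f); print(w2pix('wrist',[[.577,.2435,.12]]))
E
```

```text
clock: 22.55
position: [0.4815, 0.2102, 0.2005]
ee_rot: [-3.112, -0.022, 0.001]
force: [-0.1, 0.4, -2.4]
width: 0.379
now [481.5 210.2 200.5] yaw -89.2 t 22.55 w 0.379 F [-0.1  0.4 -2.4] D [  1.5  31.3 -12.5] n 1
[1.9, -30.9, 13.4, -0.78]
t 22.55 p [481.5 210.2 200.5] rot [-3.112e+00 -2.200e-02  1.000e-03] F [-0.1  0.4 -2.4] w 0.379
[[1.0, 0.014, -0.001], [0.014, -0.999, 0.029], [-0.0, -0.029, -1.0]] q [-1.28  0.46  1.11  1.92 -0.5   1.06 -1.51]
[[245.87331107  99.72425944]]
```

View pics/w16.png

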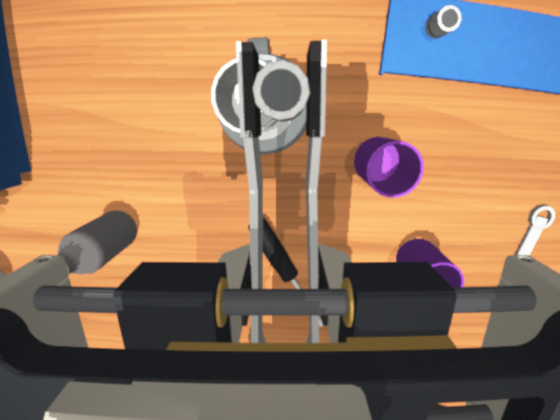

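```bash
python3 -m inch '[[[0.75,0,-10,0,0],[0.75,1,-15,4,0],[0.75,1,-6,6,0],[0.75,0,0,0,0],[0.75,0,0,0,0]]]'; python3 go.py 483 241.5 160 -89.2 1; python3 - <<'E'
from h import *
f=cam('wrist');cv2.imwrite('pics/w17.png',f)
f=cam('scene');cv2.imwrite('pics/s17.png',cv2.resize(f[150:280,310:450],None,fx=4.5,fy=4.5,interpolation=cv2.INTER_CUBIC))
E
```

```text
clock: 23.1
position: [0.4847, 0.2394, 0.1905]
ee_rot: [-3.113, -0.012, 0.0]
force: [0.2, -0.1, -2.2]
width: 0.377
now [484.7 239.4 190.5] yaw -89.6 t 23.1 w 0.377 F [ 0.2 -0.1 -2.2] D [ -1.7   2.1 -30.5] n 1
[-1.7, -1.2, 30.5, -0.35]
```

View pics/w17.png

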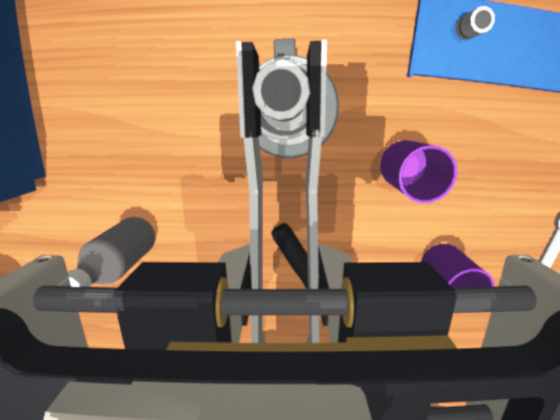

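View pics/s17.png

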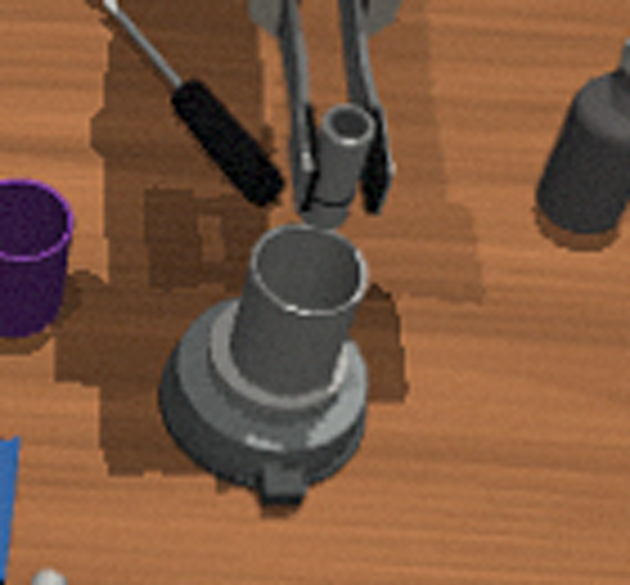

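```bash
python3 -m inch '[[[0.75,-1,-0.5,8,0],[0.75,0,-0.5,9,0],[0.75,0,0,8,0],[0.75,0,0,4,0],[0.75,0,0,0,0],[0.75,0,0,0,0]]]'; python3 go.py 483 241.5 160 -89.6 1; python3 - <<'E'
from h import *
f=cam('wrist');cv2.imwrite('pics/w18.png',f);p=np.array(arm.observe()['position'])
f=cam('scene');cv2.imwrite('pics/s18.png',cv2.resize(f[150:280,310:450],None,fx=4.5,fy=4.5,interpolation=cv2.INTER_CUBIC))
f=cam('top');cv2.imwrite('pics/t18.png',cv2.resize(f[150:300,170:430],None,fx=3,fy=3,interpolation=cv2.INTER_CUBIC))
for nm,P in [('rim',[.577,.2435,.12]),('socktop',p+[.094,.0015,.03]),('sockbot',p+[.094,.0015,-.03])]:
    print(nm,(w2pix('scene',[P])-[310,150])*4.5,(w2pix('top',[P])-[170,150])*3)
E
```

```text
clock: 23.8
position: [0.4832, 0.24, 0.1587]
ee_rot: [-3.113, -0.009, 0.001]
force: [0.2, -0.1, -1.6]
width: 0.377
now [483.2 240.  158.7] yaw -89.7 t 23.8 w 0.377 F [ 0.2 -0.1 -1.6] D [-0.2  1.5  1.3] n 1
[-0.2, -1.5, -1.2, -0.07]
rim [[311.2074867  264.68402848]] [[ 79.07453444 124.72898324]]
socktop [[336.66662546 168.83314907]] [[ 68.10133386 102.3623645 ]]
sockbot [[310.73861163 253.27340243]] [[ 79.83516864 121.70295313]]
```

View pics/s18.png

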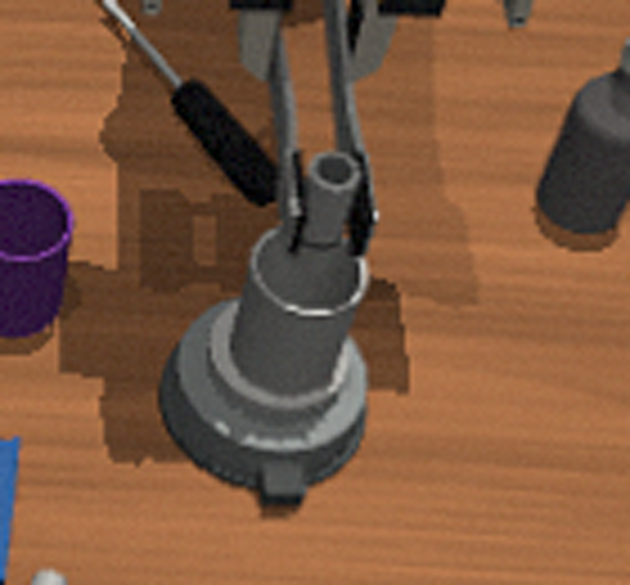

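View pics/t18.png

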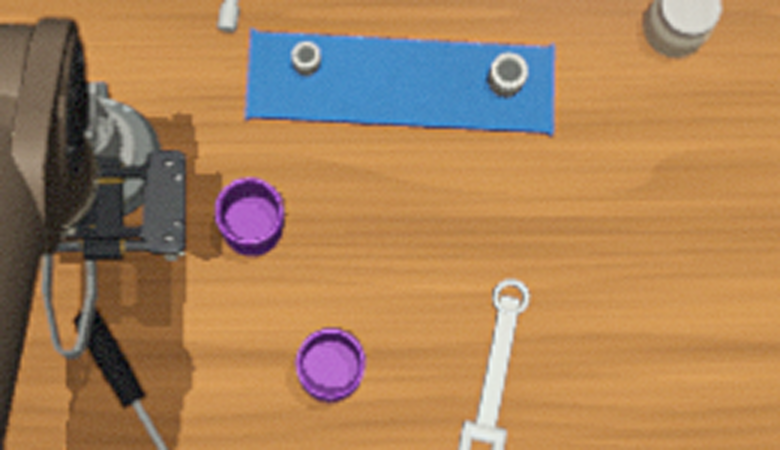

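View pics/w18.png

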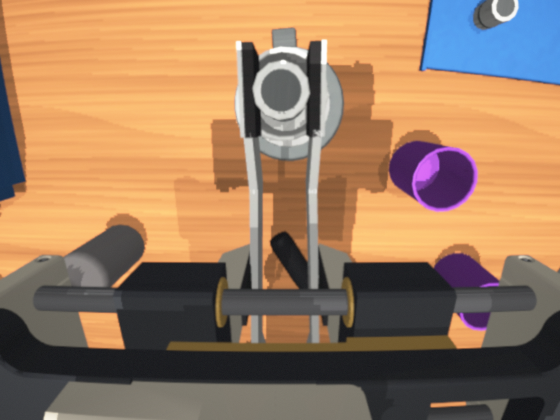

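The socket hangs centred above the mouth: scene crop top at (334,170), cup rim centre about (309,271). A gap is still visible. One small trim, then a settle check.

```bash
python3 -m inch '[[[0.75,1,-1.5,-1,0],[0.75,0,0,0,0],[0.75,0,0,0,0],[0.75,0,0,0,0]]]'; python3 - <<'E'
from h import *
F=[]
for i in range(6):
    f=cam('scene');s=arm.observe();F.append(s['force'])
print(np.mean(F,0));s=st()
g=f[185:225,360:400];cv2.imwrite('pics/s19.png',cv2.resize(f[175:235,345:405],None,fx=10,fy=10,interpolation=cv2.INTER_CUBIC))
p=np.array(s['position'])
a=np.linspace(0,2*np.pi,13)[:-1]
def ring(c,r):return (w2pix('scene',[c+np.array([r*np.cos(t),r*np.sin(t),0]) for t in a])-[345,175])*10
im=cv2.imread('pics/s19.png')
for c,r,col in [(np.array([.577,.2435,.12]),.028,(0,0,255)),(p+[.094,.0015,-.03],.012,(0,255,0)),(p+[.094,.0015,.03],.012,(0,255,255))]:
    cv2.polylines(im,[ring(c,r).astype(int)],True,col,1)
cv2.imwrite('pics/s19b.png',im)
E
```

```text
clock: 24.35
position: [0.485, 0.2421, 0.1609]
ee_rot: [-3.112, -0.01, -0.001]
force: [-0.7, 0.1, -3.4]
width: 0.381
[ 0.08972025 -0.20962994 -2.16263574]
t 24.65 p [484.9 242.1 160.8] rot [-3.112e+00 -1.000e-02 -1.000e-03] F [ 0.2 -0.4 -2.2] w 0.376
[[1.0, 0.006, 0.0], [0.006, -1.0, 0.029], [0.001, -0.029, -1.0]] q [-1.27  0.53  1.05  1.93 -0.58  1.01 -1.51]
```

View pics/s19b.png

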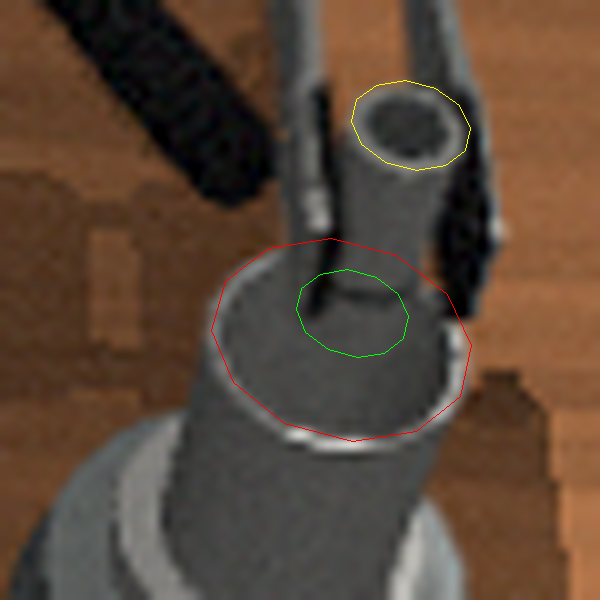

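The fit rings line up within about 1 mm. The measured load is 2.16 N, which matches tongs plus socket hanging free. Handing in.

```bash
python3 - <<'E'
from h import *
workorder.sign_off(); st()
E
```

```text
the job is handed in; nothing more can be done
the job is handed in; nothing more can be done
```

The job is done and handed in at about 24.7 s, with the tongs still holding the tallest socket above the mouth of the steel cup.

- **Cup:** I stood it on the dispenser plate, pushed it down to the stop and let it come back up. It was left upright near the plate's centre, and the later camera views show it standing there.
- **Socket:** I picked up the spring tongs, closed them on the tall middle socket and lifted it off the board without the fingers touching it. By calculation it hangs about 11 mm above the mouth, within 1–3 mm of centre.
- **Last checks:** The wrist load averaged 2.16 N, which is the weight of tongs plus socket alone, so nothing is touching the cup or dispenser. The scene overlay matched the expected positions to about 1–2 mm. The other sockets, the purple cups and the spanner and screwdriver were still in place in the last views.
- **Imperfections:** The last step of the press peaked at about 64 N at the wrist. That was well above the 10.5 N the spring needs, but under the 120 N wrist limit. The push went through the gripped cup, not the gripper body; I could not check how the 40 N body limit counts that. The tool drifted to about 2° of tilt and ended at 1.7°. The wrist camera read about 3 mm differently from the top camera, so I used the wrist view for lining up the tongs.

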